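# Walk a heavy power supply into its docking bay

### The arm

A 6-joint arm with a two-finger parallel gripper is mounted at the origin on a cart in front of the work surface, level with it; the furniture and walls round the work are solid. World frame = base frame: x ahead of the robot, y to its left, z up, the work surface at z = 0. Lengths are in mm, angles in rad, forces in N, time in s.
With the tool pointing down it reaches from about 275 to 1000 mm from the base axis. Payload 8.4 kg.
Tool frame: the origin (TCP) lies on the centre line of the jaws, within the pads' length; the fingertips stand r.tip_reach ahead of it and the grasp point (between the pads) lies 11 mm behind it (r.tip_reach is the distance from the TCP to the fingertips, in mm); z points along the fingers, y is the line along which they close (so a half turn about z gives the same grasp; the last joint's range is limited). The gripper opens to 85 mm and grips with 20 to 120 N. Pads are 22 mm wide; open, the fingers measure 114 mm over their backs; the gripper's body (76 mm by 85 mm) begins 54 mm behind the grasp point. The pads swing forward as they close: fully open they stand 13 mm farther back than shut.
Start: joints at [-1.241, 0.353, 1.633, -0, 1.155, -0.002], TCP at [203.589, -590.914, 218.581] pointing down, gripper open.
Joint ranges: [-2.63, 2.63], [-0.92, 2.1], [0.06, 2.66], [-1.3, 4.44], [0, 2.69], [-3.02, 3.02]. Speed limits (rad/s): [2.22, 2.22, 2.79, 3.14, 3.14, 3.14].

### API

Orientations are given as [roll, pitch, yaw] about the fixed x, y, z axes, in that order (R = Rz(yaw) Ry(pitch) Rx(roll)).
In Python, from rig import r gives the robot as it stands.
- The arm moves only by the tool carry_out, never from a script. Its argument "targets" is a list of rows, each an object with "dp": the shift along the tool's x, y, z in mm, a list of three; "yaw": the turn about the tool's z in degrees. A call has 1 to 12 rows; each row is the pose to reach, as a shift and turn from the pose commanded when the call began, along the tool's axes at that moment; what a row does not reach only later rows make up. A row lasts 1/8 s, in which the tool goes at most 62.5 mm and 10.7 degrees, less where a joint would pass 70% of its speed; a pose out of reach is approached as far as the arm can. A call with a gripper value outside its range is refused whole. "fingers" is the opening, from -1 (shut) to 1 (fully open), so that 0 is half open, set as the call begins (left out, the last holds). The fingers move at their own pace and stop on an object; "grip_force" is the grip in N (left out, the last holds). Time passes only in rows, so rows that repeat a pose let the fingers close. It gives the time, the measured TCP pose, the force, the opening and the grip force at its end, in the units of the state.
- r.sense(): the state, without advancing time (a new reading comes with each control period).
- r.grab_frame(name): name is "scene" or "side" or "wrist"; returns the picture (420x560x3 uint8, red, green, blue); there is no depth.
- r.get_calibration(name): a dict with "fx", "fy", "cx", "cy" (pixels), "rvec" (rotation vector, rad) and "tvec" (3), from world to camera coordinates, as OpenCV has them. Camera axes: x right, y down, z forward; pixel columns grow to the right and rows downward; lengths in mm; the calibration is good to about 2 mm. A picture is of the moment at which its call begins: read the wrist's pose just before it. get_calibration takes no time and is no camera call; for the wrist camera it gives the pose at the moment of the call.
- r.sign_off(): hands the job in; it is judged then, once.
The state is a dict: "clock": time; "qpos": joint angles; "qvel": joint speeds; "joint_efforts": joint torques, N m; "eef_pos": TCP position; "tcp_rot": TCP orientation; "contact_force": force on the tool from outside, world axes, zero at the start; "wrist_torque": the same for the moment, N m; "opening": opening from 0.0 (shut) to 1.0 (fully open); "grasp_force": force on a finger pad.
Only numpy, scipy, OpenCV 4.12 (cv2) and the standard library are available. Lean on these libraries where they do the work, as an engineer would, in place of code of your own. Each camera call takes 0.05 s, during which the arm holds its last target. There are 200 camera calls.

### The job

Walk the heavy bench power supply forward into its docking bay by pushing alternately on the two rubber push pads at its near corners, a short swing at a time, and finish with both far corners pressed home against the rubber buffers of the stop bar. Its housing must never take a push of more than about 25 N, and shoving it square on would need more than that, so keep to the corners, feel the push and ease off when it meets something. Slide it flat on the worktop, leave the ink pot, tape roll and cup round the bay alone, and let go at the end.

Things in the scene. Friction and masses are not known exactly. Their poses are not given: they have to be found in the camera images.
- power_supply: Loose grey box, 4 kg, 102 long (x) x 200 wide (y) x 56 mm high. Origin: centre of its underside; x points forward (into the bay), y left, z up. Stands on a rubber base plate 60 (x) x 160 (y) x 5 mm under its middle, the rest 5 mm clear. A black rubber guard at each corner; the two near ones have a push pad low down. Sliding it straight takes 32 to 43 N, swinging it by one near corner 12 to 22 N.
- near_left (a point): Middle of the flat near face of the left push pad, at x -56, y +87, z 17 mm on the power supply (its axes). The pad is 28 mm wide, z 6 to 28 mm, and stands 18 mm proud of all above it. A push here in the bay's +x swings it about a point beyond its middle (near x 0, y -35 mm): this corner goes ahead, the middle about 0.3 as much, the other corner back a little.
- near_right (a point): The same on the right push pad, at x -56, y -87, z 17 mm on the power supply (its axes). Pushed here it swings the other way, about x 0, y +35 mm. Pushed high up or far off the pads it tips or jams.
- far_left (a point): Middle of the flat far face of the left far guard, at x +46, y +87, z 30 mm on the power supply; it comes against the left buffer.
- far_right (a point): Middle of the flat far face of the right far guard, at x +46, y -87, z 30 mm on the power supply; it comes against the right buffer.
- bay: Two fixed aluminium rails, 5 mm thick, 22 mm high, 224 mm apart inside (12 mm clear each side of a square power supply), from the stop bar back to x -92 mm, then flaring outward 26 degrees to x -122 mm; 26 mm wide screwed feet on their outer sides, no floor between. Origin on the worktop below the middle of the stop face; x points into the bay (direction of travel), y left, z up.
- stop_bar: Fixed steel bar across the bay's far end, 20 x 262 x 26 mm high, with two rubber buffers at y +75 and -75 mm, 34 mm wide, z 5 to 25 mm. Same origin and axes as the bay: x = 0 is the face of the buffers, which hardly give. (A fixed grey drawer chest, about 250 mm high, stands on the worktop at x 0.20 to 0.47, y -0.22 to +0.09 m of the room; pass over or round it.)
- pot: Small lidded ink pot, 63 x 68 x 50 mm, standing loose beyond the stop bar; origin at its underside. Bystander.
- roll: Roll of tape, 104 x 106 x 36 mm, lying loose to the right of the bay's mouth; origin at its underside. Bystander.
- cup: White plastic cup, 75 mm wide, 96 mm high, standing loose beside the left rail; origin at its underside. Bystander.
Things that resemble listed ones, but are neither listed nor needed, are in the scene too. There is more than one size of the power_supply; the one meant has the size given above.

How it is judged (in metres and radians):
On the way, in this order (a step that is already met when the one before it is completed fails the run):
1. the power supply has been walked well into the bay: its middle is within 70 mm of the stop face (x of power_supply in the frame of stop_bar above -0.07 m), for 0.1 s.
2. it is pressed against the stop bar (more than 2 N) (contact force between power_supply and stop_bar above 2 N), for 0.1 s.
At the end, for the whole second after the job is handed in: The power supply lies flat and at rest in the bay with the faces of both far guards within 4 mm of the buffers' face (x > -4 mm in the stop bar's frame), and the robot lets go of it (x of each of far_left, far_right in the frame of stop_bar above -0.004 m and angle between power_supply's own z axis and vertical below 0.03 rad and height (world z) of power_supply below 0.004 m and linear speed of power_supply below 0.01 m/s and contact force between each of the fingers, the arm and power_supply below 0.2 N); the robot touches nothing.
It fails at once if the robot pushes the power supply with more than 32 N (contact force between any of the fingers, the arm and power_supply above 32 N).
It fails at once if the power supply is lifted (8 mm) or tipped (0.12 rad) (height (world z) of power_supply above 0.008 m or angle between power_supply's own z axis and vertical above 0.12 rad).
It fails at once if the ink pot, tape roll or cup is moved more than 10 mm (distance of any of pot, roll, cup from where it was at the start of the episode above 0.01 m).
It also fails if it takes over 72 s, if anything falls off the work surface, if the arm or the gripper's body presses on something with over 40 N, if the wrist force passes 120 N, or if a joint passes its speed limit or range.

## Working session

There is one attempt and no reset: what is moved stays moved. The work goes in short steps, Python scripts to look and compute and a tool call to move; the robot and the scene stay as the last step left them, time stands still between calls to the robot, and variables do not carry over. Pictures are saved under pics/ and viewed, at most 12 in all, crops included, and the job is handed in when it is done.

Besides the shell and the picture viewer there is one more tool, called after "Emit:" as name([rows], argument=value, ...), one row to a line, values as JSON. carry_out: Moves the arm, as the interface text tells. Its arguments: {"type":"object","properties":{"targets":{"type":"array","items":{"type":"object","properties":{"dp":{"type":"array","items":{"type":"number"}},"yaw":{"type":"number"}}}},"fingers":{"type":"number"},"grip_force":{"type":"number"}},"required":["targets"]}

```bash
mkdir -p pics; python3 - <<'E'
from rig import r
import cv2
print(r.sense(), r.tip_reach)
for n in("scene","side"):
    im=r.grab_frame(n); cv2.imwrite(f"pics/{n}0.png",im[:,:,::-1]); print(n,r.get_calibration(n))
a=cv2.imread("pics/scene0.png")
E
```

```text
{'clock': 0.0, 'qpos': array([-1.24143698e+00,  3.53635840e-01,  1.63415035e+00,  1.81740724e-06,
        1.15520840e+00, -2.39676390e-03]), 'qvel': array([ 8.48831530e-04, -2.17160189e-03,  7.28353219e-04,  1.06811728e-04,
        6.99555842e-05,  8.23689627e-05]), 'joint_efforts': array([ 2.33097191e-03, -6.05244756e+01, -3.42066979e+01,  1.04087678e-04,
        9.26919834e-03, -9.97257018e-06]), 'eef_pos': array([ 203.40381977, -590.44046298,  217.86244856]), 'tcp_rot': array([-3.14019072e+00, -5.02178666e-06,  3.31755377e-01]), 'contact_force': array([-0.69387002,  0.38921805, -0.41253991]), 'wrist_torque': array([-0.02274973, -0.0204698 , -0.01152155]), 'grasp_force': 0.0, 'opening': 1.0012369500084848} 8.0
scene {'fx': 430.07565500393423, 'fy': 430.07565500393423, 'cx': 281.01702098843043, 'cy': 200.14755137734738, 'rvec': array([ 2.25220518,  1.3635037 , -0.39764979]), 'tvec': array([-528.23679248, -251.19369852, 1206.10496578])}
side {'fx': 380.32776187749977, 'fy': 380.32776187749977, 'cx': 280.7707495530808, 'cy': 211.49623815752923, 'rvec': array([ 2.17226291,  0.00943188, -0.02170945]), 'tvec': array([-543.28268874,  231.28245099,  684.25650454])}
```

View pics/scene0.png

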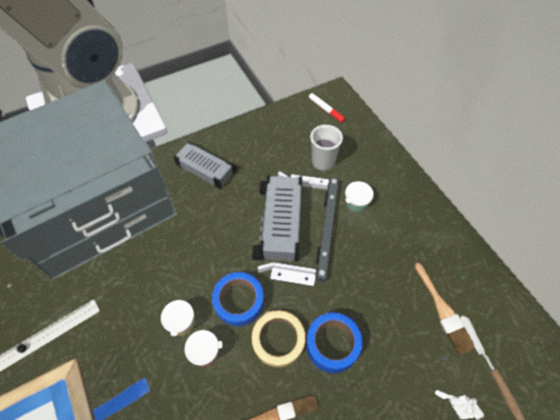

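View pics/side0.png

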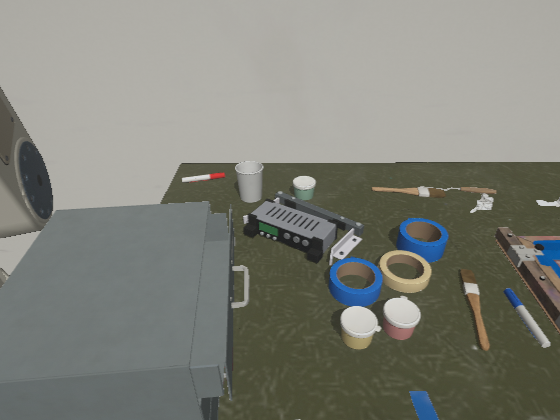

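The large grey box at (282,218) in the scene view, between the rails, fits 102x200 mm. The small grey box at (205,165) is a decoy. The bystanders are the cup (325,147), the pot (359,195) and the blue roll (238,298). I'll confirm with an enlarged crop.

```bash
cat > h.py <<'E'
import numpy as np, cv2
from rig import r
def ray(n,uv,z):
    c=r.get_calibration(n);R=cv2.Rodrigues(c['rvec'])[0];K=np.array([[c['fx'],0,c['cx']],[0,c['fy'],c['cy']],[0,0,1]])
    o=-R.T@c['tvec'];d=R.T@np.linalg.inv(K)@np.array([*uv,1.]);return o+d*(z-o[2])/d[2]
def proj(n,P):
    c=r.get_calibration(n);K=np.array([[c['fx'],0,c['cx']],[0,c['fy'],c['cy']],[0,0,1]])
    return cv2.projectPoints(np.float64(P).reshape(-1,3),c['rvec'],c['tvec'],K,None)[0].reshape(-1,2)
E
python3 - <<'E'
from h import *
a=cv2.imread("pics/scene0.png")[150:300,230:390]
cv2.imwrite("pics/crop0.png",cv2.resize(a,None,fx=4,fy=4,interpolation=cv2.INTER_CUBIC))
for uv,z in [((338,180),26),((325,278),26),((282,218),56),((325,160),0),((359,205),0),((238,298),36)]: print(uv,ray("scene",uv,z).round())
E
```

```text
(338, 180) [536. 472.  26.]
(325, 278) [739. 315.  26.]
(282, 218) [583. 294.  56.]
(325, 160) [453. 488.   0.]
(359, 205) [608. 491.   0.]
(238, 298) [697. 133.  36.]
```

View pics/crop0.png

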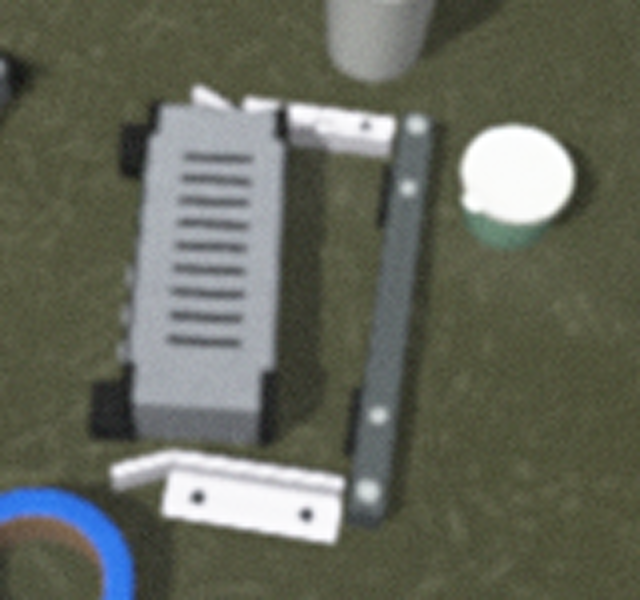

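The crop shows the box in the bay mouth, with push pads at crop (122–150,125–175) left and (92–133,382–438) right. The stop bar runs from (416,124) to (368,491). It's the 200 mm unit with the near-corner pads. Next I'll get the poses.

```bash
python3 - <<'E'
from h import *
f=lambda u,v,z: ray("scene",(230+(u)/4-.375,150+v/4-.375),z)
P={'barNL':f(402,116,26),'barFL':f(432,117,26),'barNR':f(349,516,26),'barFR':f(383,520,26),
'bufL top near':f(386,172,25),'bufL2':f(380,225,25),'bufR top near':f(356,392,25),'bufR2':f(349,450,25),
'NLtop':f(158,106,56),'NRtop':f(133,404,56),'FRtop':f(264,407,56),'FLtop':f(286,112,56),
'padL top':f(124,125,28),'padLb':f(122,174,6),'padRt':f(94,383,28),'padRb':f(92,437,6),'railRend':f(344,482,22),'railRkink':f(172,452,22),'railRtip':f(112,470,22),'railLtip':f(196,90,22)}
for k,v in P.items(): print(k,v[:2].round(1))
E
```

```text
barNL [523.8 457.4]
barFL [532.9 473.2]
barNR [732.6 299. ]
barFR [742.8 313.8]
bufL top near [553.9 428.3]
bufL2 [584.2 406.2]
bufR top near [671.2 339.2]
bufR2 [699.4 318.3]
NLtop [467.6 320.2]
NRtop [634.4 221.3]
FRtop [668.2 282. ]
FLtop [506.4 385. ]
padL top [452.4 304. ]
padLb [470.4 292.8]
padRt [600.5 212.9]
padRb [619.6 201.1]
railRend [713.3 307.4]
railRkink [654.8 233.4]
railRtip [649.2 200. ]
railLtip [445.6 356.6]
```

```bash
python3 - <<'E'
from h import *
s=r.sense()['eef_pos'];y=.332
X=np.array([np.cos(y),np.sin(y)]);Y=np.array([np.sin(y),-np.cos(y)])
W=[(400,-460),(590,-280),(610,-100),(600,80),(530,200),(441,268)]
for w in W:
    d=np.array(w)-s[:2];print(w,(d@X).round(),(d@Y).round())
O=np.array([625,374.4]);bx=np.array([.605,.796]);by=np.array([-.796,.605])
# check PS model overlay
c,sn=np.cos(np.deg2rad(5.6)),np.sin(np.deg2rad(5.6))
for n,p in {'NLpadtop':(-56,87,28),'NRpadtop':(-56,-87,28),'FL':(46,87,30),'FR':(46,-87,30)}.items():
    x=c*p[0]-sn*p[1]-96;yy=sn*p[0]+c*p[1]+.8;w=O+x*bx+yy*by
    print(n,((proj("scene",(*w,p[2]))-[230,150])*4).round())
for p in [(0,75,25),(0,-75,25),(-92,112,22),(-92,-112,22),(-122,-127,22)]:
    w=O+p[0]*bx+p[1]*by; print(p,((proj("scene",(*w,p[2]))-[230,150])*4).round())
E
```

```text
(400, -460) 228.0 -59.0
(590, -280) 467.0 -168.0
(610, -100) 544.0 -331.0
(600, 80) 593.0 -505.0
(530, 200) 566.0 -641.0
(441, 268) 504.0 -734.0
NLpadtop [[119. 141.]]
NRpadtop [[ 88. 403.]]
FL [[288. 149.]]
FR [[274. 413.]]
(0, 75, 25) [[382. 190.]]
(0, -75, 25) [[351. 418.]]
(-92, 112, 22) [[239. 122.]]
(-92, -112, 22) [[174. 456.]]
(-122, -127, 22) [[114. 473.]]
```

Emit:
carry_out([
  {"dp": [50, -12, -10], "yaw": -3},
  {"dp": [105, -26, -20], "yaw": -6},
  {"dp": [160, -41, -30], "yaw": -9},
  {"dp": [215, -56, -30], "yaw": -12},
  {"dp": [270, -80, -30], "yaw": -15},
  {"dp": [322, -104, -30], "yaw": -18},
  {"dp": [374, -128, -30], "yaw": -21},
  {"dp": [425, -152, -30], "yaw": -24},
  {"dp": [470, -180, -30], "yaw": -27},
  {"dp": [495, -230, -30], "yaw": -30},
  {"dp": [520, -280, -30], "yaw": -32},
  {"dp": [544, -331, -30], "yaw": -33.8},
], fingers=-1)

```text
clock: 1.6
eef_pos: [610.0, -98.9, 248.1]
tcp_rot: [-3.141, 0.0, 0.923]
contact_force: [1.1, 0.5, 0.0]
opening: 0.001
grasp_force: 0.0
```

Emit:
carry_out([
  {"dp": [42, -36, 0], "yaw": 0},
  {"dp": [85, -72, 0], "yaw": 0},
  {"dp": [125, -112, 0], "yaw": 0},
  {"dp": [150, -160, 0], "yaw": 0},
  {"dp": [170, -205, 10], "yaw": 0},
  {"dp": [185, -250, 30], "yaw": 0},
  {"dp": [191, -300, 50], "yaw": 0},
  {"dp": [191, -345, 75], "yaw": 0},
  {"dp": [191, -356, 110], "yaw": 0},
  {"dp": [191, -356, 140], "yaw": 0},
  {"dp": [191, -356, 150], "yaw": 0},
  {"dp": [191, -356, 150], "yaw": 0},
])

```text
clock: 3.1
eef_pos: [441.9, 266.4, 98.4]
tcp_rot: [-3.141, 0.001, 0.921]
contact_force: [0.5, -0.3, 0.5]
opening: 0.002
grasp_force: 0.0
```

```bash
python3 - <<'E'
from h import *
s=r.sense();print(s['eef_pos'],s['tcp_rot'],s['qpos'],s['contact_force'])
a=r.grab_frame("scene")[:,:,::-1][150:300,200:390]
b=r.grab_frame("wrist")[:,:,::-1]
cv2.imwrite("pics/c1.png",np.vstack([cv2.resize(a,(560,442),interpolation=cv2.INTER_CUBIC)]));cv2.imwrite("pics/w1.png",b)
E
```

```text
[441.87893003 266.37609772  98.37780481] [-3.14120054e+00  9.91695160e-04  9.21476410e-01] [ 5.39591551e-01  3.40656571e-01  1.96761224e+00 -7.70390407e-06
  8.34390229e-01  1.18891684e+00] [ 0.4718694  -0.2522316   0.51697416]
```

View pics/w1.png

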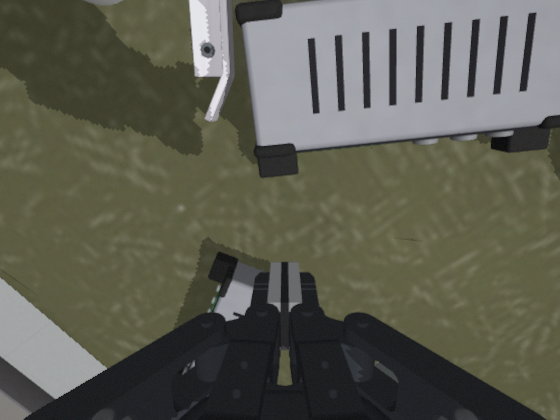

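The wrist view shows the left pad's near face at (278,176), the right pad at (520,150) and the rail flare at (212,120). The small decoy box lies under the gripper, near (230,270), so I need its extent before descending.

```bash
python3 - <<'E'
from h import *
O=np.array([625,374.4]);B=np.array([[.605,.796],[-.796,.605]])
f=lambda n,uv,z:(B@(ray(n,uv,z)[:2]-O)).round(1)
print('padL',f("wrist",(261,177),17),f("wrist",(298,175),17)); print('padR',f("wrist",(496,150),17),f("wrist",(548,149),17))
print('padR',f("wrist",(496,150),6),'padL',f("wrist",(278,176),6))
for uv,z in [((222,256),35),((208,278),35),((236,258),35)]: print('decoy w',f("wrist",uv,z))
for uv,z in [((180,146),35),((235,167),35),((219,186),0),((176,165),0),((230,183),0),((235,175),20)]: print('decoy s',f("scene",uv,z))
print('tcp',(B@(r.sense()['eef_pos'][:2]-O)).round(1))
print('flareL',f("wrist",(210,118),22),f("wrist",(230,72),22))
E
```

```text
padL [-165.   97.] [-163.5   69.3]
padR [-145.   -74.9] [-144.3 -112.8]
padR [-146.4  -82.1] padL [-166.6   84.5]
decoy w [-221.5  126.4]
decoy w [-240.2  138.3]
decoy w [-223.2  116. ]
decoy s [-381.9  161.8]
decoy s [-229.3  120.3]
decoy s [-264.4   81.3]
decoy s [-389.1  126.3]
decoy s [-239.5   94.7]
decoy s [-227.7  107. ]
tcp [-196.   80.]
flareL [-122.4  131.1] [-93.1 115.7]
```

Emit:
carry_out([
  {"dp": [12, -2, 25], "yaw": 0},
  {"dp": [12, -2, 52], "yaw": 0},
  {"dp": [12, -2, 73], "yaw": 0},
  {"dp": [12, -2, 81], "yaw": 0},
  {"dp": [12, -2, 81], "yaw": 0},
  {"dp": [15, -2, 81], "yaw": 0},
  {"dp": [18, -2, 81], "yaw": 0},
  {"dp": [20, -2, 81], "yaw": 0},
  {"dp": [22, -2, 81], "yaw": 0},
  {"dp": [24, -2, 81], "yaw": 0},
])

```text
clock: 4.45
eef_pos: [454.9, 287.0, 17.6]
tcp_rot: [3.142, 0.0, 0.922]
contact_force: [-0.5, -0.2, -0.8]
opening: -0.0
grasp_force: 0.0
```

Emit:
carry_out([
  {"dp": [2, 0, 0], "yaw": 0},
  {"dp": [4, 0, 0], "yaw": 0},
  {"dp": [6, 0, 0], "yaw": 0},
  {"dp": [8, 0, 0], "yaw": 0},
  {"dp": [10, 0, 0], "yaw": 0},
  {"dp": [12, 0, 0], "yaw": 0},
])

```text
clock: 5.2
eef_pos: [462.2, 296.6, 17.6]
tcp_rot: [3.142, -0.0, 0.922]
contact_force: [0.2, 0.1, 0.2]
opening: -0.001
grasp_force: 0.0
```

Emit:
carry_out([
  {"dp": [2, 0, 0], "yaw": 0},
  {"dp": [4, 0, 0], "yaw": 0},
  {"dp": [6, 0, 0], "yaw": 0},
  {"dp": [8, 0, 0], "yaw": 0},
])

```text
clock: 5.7
eef_pos: [464.7, 300.4, 17.2]
tcp_rot: [-3.141, 0.007, 0.922]
contact_force: [-7.0, -15.9, 14.8]
opening: 0.001
grasp_force: 8.7
```

```bash
python3 - <<'E'
from h import *
s=r.sense();print(s['eef_pos'],s['contact_force'])
b=r.grab_frame("wrist")[:,:,::-1]
cv2.imwrite("pics/w2.png",b)
E
```

```text
[464.66634839 300.36060154  17.24938945] [ -7.03463891 -15.94403026  14.78066505]
```

View pics/w2.png

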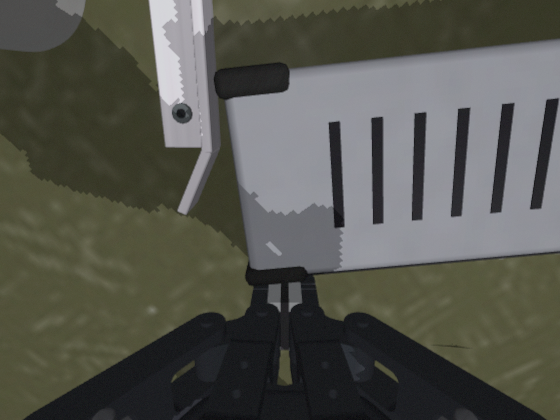

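The tool has reached the left pad and pushes at about 17 N. The pad also carries about 15 N vertically through friction, so I'll lift slightly while continuing.

Emit:
carry_out([
  {"dp": [0, 0, -1], "yaw": 0},
  {"dp": [1, 0, -2], "yaw": 0},
  {"dp": [2, 0, -2], "yaw": 0},
])

```text
clock: 6.12
eef_pos: [464.7, 301.4, 18.1]
tcp_rot: [-3.139, 0.009, 0.922]
contact_force: [-6.9, -10.0, 0.1]
opening: 0.001
grasp_force: 6.2
```

Emit:
carry_out([
  {"dp": [1.5, 0, 0], "yaw": 0},
  {"dp": [3, 0, 0], "yaw": 0},
  {"dp": [4.5, 0, 0], "yaw": 0},
  {"dp": [6, 0, 0], "yaw": 0},
])

```text
clock: 6.62
eef_pos: [465.6, 304.7, 17.9]
tcp_rot: [-3.137, 0.014, 0.922]
contact_force: [-16.0, -13.7, 11.3]
opening: 0.001
grasp_force: 10.6
```

Emit:
carry_out([
  {"dp": [0, 1, -1], "yaw": 0},
  {"dp": [1.5, 1, -1.5], "yaw": 0},
  {"dp": [3, 1, -2], "yaw": 0},
  {"dp": [4.5, 1, -2], "yaw": 0},
])

```text
clock: 7.12
eef_pos: [469.4, 308.6, 19.3]
tcp_rot: [-3.137, 0.012, 0.922]
contact_force: [-15.3, -8.1, 1.0]
opening: 0.002
grasp_force: 7.5
```

```bash
cat >> h.py <<'E'
O=np.array([625,374.4]);B=np.array([[.605,.796],[-.796,.605]])
f=lambda n,uv,z:(B@(ray(n,uv,z)[:2]-O)).round(1)
def st():
    s=r.sense();print('tcp',(B@(s['eef_pos'][:2]-O)).round(1),s['eef_pos'][2].round(1),'F',(B@s['contact_force'][:2]).round(1),s['contact_force'][2].round(1),s['clock'])
E
python3 - <<'E'
from h import *
st();b=r.grab_frame("wrist")[:,:,::-1]
cv2.imwrite("pics/w3.png",b)
g=[cv2.cvtColor(np.ascontiguousarray(x),cv2.COLOR_BGR2GRAY) for x in (cv2.imread("pics/w2.png"),b)]
a=r.grab_frame("scene")[:,:,::-1];p=cv2.imread("pics/scene0.png")
# motion of far edge: compare scene patches of PS top (left and right ends)
for n,(x,y) in {'R':(262,232),'L':(270,178)}.items():
    t=p[y:y+25,x:x+35];res=cv2.matchTemplate(a[y-8:y+33,x-8:x+43],t,cv2.TM_CCOEFF_NORMED)
    print(n,np.array(cv2.minMaxLoc(res)[3])-8,res.max())
E
```

```text
tcp [-146.5   84.1] 19.3 F [-15.7   7.3] 1.0 7.125
R [-2  0] 0.9469846
L [4 1] 0.807982
```

The box is swinging as intended: left end ahead, right end slightly back. Continuing.

Emit:
carry_out([
  {"dp": [2, 0, 0], "yaw": 0},
  {"dp": [4, 0, 0], "yaw": 0},
  {"dp": [6, 0, -0.5], "yaw": 0},
  {"dp": [8, 0, -0.5], "yaw": 0},
  {"dp": [10, 0, -0.5], "yaw": 0},
  {"dp": [12, 0, -0.5], "yaw": 0},
])

```text
clock: 7.98
eef_pos: [474.8, 317.6, 19.4]
tcp_rot: [-3.135, 0.016, 0.922]
contact_force: [-19.5, -6.5, 1.9]
opening: -0.003
grasp_force: 9.0
```

```bash
python3 -c "
from h import *
st()"
```

```text
tcp [-136.1   85.2] 19.4 F [-16.9  11.6] 1.9 7.975
```

Emit:
carry_out([
  {"dp": [1, -2, 0], "yaw": 0},
  {"dp": [2.5, -3.5, 0], "yaw": 0},
  {"dp": [4, -5, 0], "yaw": 0},
  {"dp": [6, -6, 0], "yaw": 0},
  {"dp": [8, -7, 0], "yaw": 0},
])

```text
clock: 8.6
eef_pos: [478.0, 329.3, 19.9]
tcp_rot: [-3.139, 0.009, 0.922]
contact_force: [-4.7, -7.0, -7.4]
opening: -0.0
grasp_force: 4.4
```

```bash
python3 -c "
from h import *
st()"
```

```text
tcp [-124.8   89.7] 19.9 F [-8.4 -0.5] -7.4 8.6
```

Emit:
carry_out([
  {"dp": [-10, -5, 0], "yaw": 0},
  {"dp": [-35, -5, 0], "yaw": 0},
  {"dp": [-58, 0, 0], "yaw": 0},
  {"dp": [-58, 45, 0], "yaw": 0},
  {"dp": [-58, 95, 0], "yaw": 0},
  {"dp": [-58, 140, 0], "yaw": 0},
  {"dp": [-58, 168, 0], "yaw": 0},
  {"dp": [-58, 168, 0], "yaw": 0},
])

```text
clock: 9.6
eef_pos: [582.4, 183.7, 22.6]
tcp_rot: [3.14, -0.002, 0.919]
contact_force: [-0.8, 0.2, 0.3]
opening: 0.0
grasp_force: 0.0
```

```bash
python3 - <<'E'
from h import *
st();b=r.grab_frame("wrist")[:,:,::-1]
a=r.grab_frame("scene")[:,:,::-1][130:300,220:400]
cv2.imwrite("pics/c4.png",np.hstack([cv2.resize(b,(400,300)),cv2.resize(a,(400,378),interpolation=cv2.INTER_CUBIC)[:300]]))
E
```

```text
tcp [-177.6  -81.4] 22.6 F [-0.3  0.8] 0.3 9.6
```

View pics/c4.png

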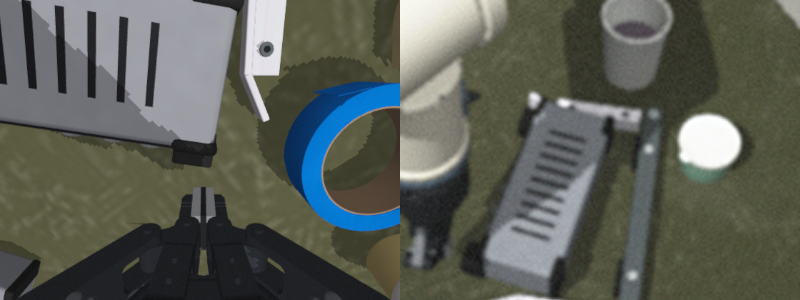

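```bash
python3 - <<'E'
from h import *
print(f("wrist",(242,229),6),f("wrist",(294,230),6),f("wrist",(240,198),28),f("wrist",(302,198),28), 'far-right guard', f("wrist",(322,8),50))
E
```

```text
[-163.2  -55.1] [-163.8  -84.8] [-138.7  -57.9] [-138.7  -87.7] far-right guard [-64.6 -92.2]
```

Emit:
carry_out([
  {"dp": [2, -3, 2], "yaw": 0},
  {"dp": [5, -3, 3], "yaw": 0},
  {"dp": [8, -3, 3], "yaw": 0},
  {"dp": [11, -3, 3], "yaw": 0},
  {"dp": [14, -3, 3], "yaw": 0},
  {"dp": [16, -3, 3], "yaw": 0},
  {"dp": [18, -3, 3], "yaw": 0},
  {"dp": [20, -3, 3], "yaw": 0},
  {"dp": [22, -3, 3], "yaw": 0},
])

```text
clock: 10.82
eef_pos: [591.6, 204.0, 19.1]
tcp_rot: [-3.142, 0.0, 0.922]
contact_force: [0.8, 0.3, 0.0]
opening: -0.005
grasp_force: 0.0
```

Emit:
carry_out([
  {"dp": [1, -4, 0], "yaw": 0},
  {"dp": [3, -4, 0], "yaw": 0},
  {"dp": [5, -4, 0], "yaw": 0},
  {"dp": [7, -3.5, 0], "yaw": 0},
  {"dp": [9, -3, -1], "yaw": 0},
  {"dp": [11, -2, -2], "yaw": 0},
])

```text
clock: 11.58
eef_pos: [592.8, 211.6, 19.4]
tcp_rot: [-3.138, 0.008, 0.922]
contact_force: [-5.1, -7.2, -6.1]
opening: 0.001
grasp_force: 4.5
```

```bash
python3 -c "
from h import *
st()"
```

```text
tcp [-149.1  -72.9] 19.4 F [-8.8 -0.2] -6.1 11.575
```

Emit:
carry_out([
  {"dp": [2, 0.5, 0], "yaw": 0},
  {"dp": [4, 1.3, 0], "yaw": 0},
  {"dp": [6, 2.2, 0], "yaw": 0},
  {"dp": [8, 3, 0], "yaw": 0},
  {"dp": [10, 4, 0], "yaw": 0},
  {"dp": [12, 5, 0], "yaw": 0},
])

```text
clock: 12.32
eef_pos: [604.4, 217.6, 19.3]
tcp_rot: [-3.138, 0.008, 0.922]
contact_force: [-6.3, -9.2, -2.0]
opening: 0.002
grasp_force: 5.9
```

```bash
python3 -c "
from h import *
st()"
```

```text
tcp [-137.2  -78.4] 19.3 F [-11.1  -0.5] -2.0 12.325
```

Emit:
carry_out([
  {"dp": [2, 0.9, 0], "yaw": 0},
  {"dp": [4, 1.8, 0], "yaw": 0},
  {"dp": [6, 2.7, 0], "yaw": 0},
  {"dp": [8, 3.7, 0], "yaw": 0},
  {"dp": [10, 4.7, 0], "yaw": 0},
  {"dp": [12, 5.8, 0], "yaw": 0},
  {"dp": [14, 6.9, 0], "yaw": 0},
  {"dp": [16, 8, 0], "yaw": 0},
  {"dp": [18, 9.2, 0], "yaw": 0},
])

```text
clock: 13.45
eef_pos: [621.3, 226.9, 19.3]
tcp_rot: [-3.136, 0.009, 0.922]
contact_force: [-11.5, -5.6, 2.2]
opening: -0.0
grasp_force: 5.9
```

```bash
python3 -c "
from h import *
st()"
```

```text
tcp [-119.7  -86.3] 19.3 F [-11.4   5.8] 2.2 13.45
```

Emit:
carry_out([
  {"dp": [-12, 0, 0], "yaw": 0},
  {"dp": [-41, 0, 0], "yaw": 0},
  {"dp": [-43, -45, 0], "yaw": 0},
  {"dp": [-43, -95, 0], "yaw": 0},
  {"dp": [-43, -145, 0], "yaw": 0},
  {"dp": [-41, -169, 0], "yaw": 0},
  {"dp": [-35, -169, 0], "yaw": 0},
  {"dp": [-32, -169, 0], "yaw": 0},
  {"dp": [-30, -169, 0], "yaw": 0},
  {"dp": [-28, -169, 0], "yaw": 0},
  {"dp": [-26, -169, 0], "yaw": 0},
  {"dp": [-24, -169, 0], "yaw": 0},
])

```text
clock: 14.95
eef_pos: [477.1, 312.2, 21.0]
tcp_rot: [-3.142, 0.0, 0.921]
contact_force: [0.6, -0.2, 0.8]
opening: -0.0
grasp_force: 0.0
```

```bash
python3 -c "
from h import *
st()"
```

```text
tcp [-139.    80.1] 21.0 F [ 0.3 -0.6] 0.8 14.95
```

Emit:
carry_out([
  {"dp": [2, -2, 0.5], "yaw": 0},
  {"dp": [4, -2.5, 0.5], "yaw": 0},
  {"dp": [6, -3, 0.5], "yaw": 0},
  {"dp": [8, -3.5, 0.5], "yaw": 0},
  {"dp": [10, -4, 0.5], "yaw": 0},
  {"dp": [12, -4.5, 0.5], "yaw": 0},
  {"dp": [14, -5, 0.5], "yaw": 0},
  {"dp": [16, -6, 0.5], "yaw": 0},
])

```text
clock: 15.95
eef_pos: [477.6, 324.5, 19.9]
tcp_rot: [-3.14, 0.011, 0.922]
contact_force: [-9.1, -17.7, 16.3]
opening: -0.007
grasp_force: 9.8
```

```bash
python3 -c "
from h import *
st()"
```

```text
tcp [-128.9   87.1] 19.9 F [-19.6  -3.4] 16.3 15.95
```

Emit:
carry_out([
  {"dp": [0, 0, -1], "yaw": 0},
  {"dp": [1, -0.2, -2], "yaw": 0},
  {"dp": [3, -1, -2.2], "yaw": 0},
  {"dp": [5, -2, -2.4], "yaw": 0},
  {"dp": [7, -3, -2.5], "yaw": 0},
  {"dp": [9, -4, -2.5], "yaw": 0},
])

```text
clock: 16.7
eef_pos: [480.2, 335.2, 21.0]
tcp_rot: [-3.139, 0.009, 0.922]
contact_force: [-4.5, -7.3, -6.2]
opening: -0.002
grasp_force: 4.5
```

```bash
python3 -c "
from h import *
st()"
```

```text
tcp [-118.8   91.6] 21.0 F [-8.5 -0.9] -6.2 16.7
```

Emit:
carry_out([
  {"dp": [2, -0.9, 0.5], "yaw": 0},
  {"dp": [4, -1.8, 0.5], "yaw": 0},
  {"dp": [6, -2.7, 0.5], "yaw": 0},
  {"dp": [8, -3.6, 0.5], "yaw": 0},
  {"dp": [10, -4.6, 0.5], "yaw": 0},
  {"dp": [12, -5.7, 0.5], "yaw": 0},
  {"dp": [14, -6.8, 0.5], "yaw": 0},
])

```text
clock: 17.58
eef_pos: [484.2, 350.2, 20.9]
tcp_rot: [-3.14, 0.008, 0.922]
contact_force: [-3.1, -11.7, -1.5]
opening: -0.003
grasp_force: 5.3
```

```bash
python3 -c "
from h import *
st()"
```

```text
tcp [-104.4   97.5] 20.9 F [-11.2  -4.6] -1.5 17.575
```

Emit:
carry_out([
  {"dp": [-12, 1, 0], "yaw": 0},
  {"dp": [-48, 3, 0], "yaw": 0},
  {"dp": [-50, 48, 0], "yaw": 0},
  {"dp": [-50, 98, 0], "yaw": 0},
  {"dp": [-50, 146, 0], "yaw": 0},
  {"dp": [-50, 172, 0], "yaw": 0},
  {"dp": [-50, 173, 0], "yaw": 0},
])

```text
clock: 18.45
eef_pos: [595.6, 208.2, 22.7]
tcp_rot: [3.141, -0.001, 0.92]
contact_force: [-0.4, -0.3, 0.3]
opening: 0.002
grasp_force: 0.0
```

```bash
python3 - <<'E'
from h import *
st();b=r.grab_frame("wrist")[:,:,::-1]
a=r.grab_frame("scene")[:,:,::-1][150:300,230:390]
cv2.imwrite("pics/c5.png",np.hstack([cv2.resize(b,(400,300)),cv2.resize(a,(400,375),interpolation=cv2.INTER_CUBIC)[:300]]))
E
```

```text
tcp [-150.   -77.1] 22.7 F [-0.4  0.1] 0.3 18.45
```

View pics/c5.png

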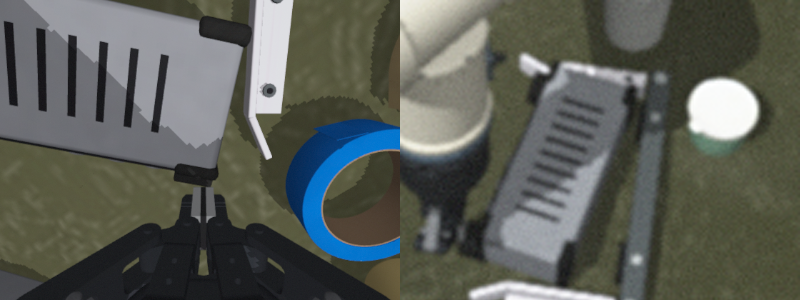

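```bash
python3 - <<'E'
from h import *
print('FR guard',f("wrist",(352,60),50),f("wrist",(352,60),56),'far face',f("wrist",(350,35),50),f("wrist",(280,22),50),'rail',f("wrist",(352,60),22),f("wrist",(350,130),22),'padR',f("wrist",(245,250),28),f("wrist",(304,245),28))
# scene crop scale 2.5 offset 230,150
g=lambda u,v,z:f("scene",(230+(u-400)/2.5,150+v/2.5),z)
print('FL top',g(638,80,56),'FR',g(572,245,50))
E
```

```text
FR guard [-53.  -99.6] [-53.7 -98.5] far face [-44.9 -98.4] [-40.9 -73.7] rail [ -49.6 -105. ] [ -79.5 -106. ] padR [-138.4  -55.2] [-135.6  -85.2]
FL top [-6.  97.8] FR [-42.2 -78.4]
```

Emit:
carry_out([
  {"dp": [3, -2, 1], "yaw": 0},
  {"dp": [6, -2, 1.5], "yaw": 0},
  {"dp": [9, -2, 2], "yaw": 0},
  {"dp": [11, -2, 2], "yaw": 0},
  {"dp": [13, -2, 2], "yaw": 0},
  {"dp": [15, -2, 2], "yaw": 0},
  {"dp": [17, -2, 1], "yaw": 0},
  {"dp": [19, -2, 0.5], "yaw": 0},
])

```text
clock: 19.55
eef_pos: [601.7, 221.6, 20.8]
tcp_rot: [-3.14, 0.008, 0.922]
contact_force: [-2.1, -16.4, -1.6]
opening: 0.001
grasp_force: 7.0
```

Emit:
carry_out([
  {"dp": [2, 1.5, 0], "yaw": 0},
  {"dp": [4, 2.5, 0], "yaw": 0},
  {"dp": [6, 3.3, 0], "yaw": 0},
  {"dp": [8, 4, 0], "yaw": 0},
  {"dp": [10, 4.8, 0], "yaw": 0},
  {"dp": [12, 5.6, 0], "yaw": 0},
  {"dp": [14, 6.5, 0], "yaw": 0},
])

```text
clock: 20.42
eef_pos: [615.1, 229.2, 20.7]
tcp_rot: [-3.139, 0.008, 0.922]
contact_force: [-6.9, -13.7, 3.3]
opening: 0.001
grasp_force: 7.2
```

```bash
python3 -c "
from h import *
st()"
```

```text
tcp [-121.6  -79.9] 20.7 F [-15.   -2.8] 3.3 20.425
```

Emit:
carry_out([
  {"dp": [2, 1.2, 0], "yaw": 0},
  {"dp": [4, 2.2, 0], "yaw": 0},
  {"dp": [6, 3.2, 0], "yaw": 0},
  {"dp": [8, 4.2, 0], "yaw": 0},
  {"dp": [10, 5.2, 0], "yaw": 0},
  {"dp": [12, 6.3, 0], "yaw": 0},
  {"dp": [14, 7.4, 0], "yaw": 0},
  {"dp": [16, 8.5, 0], "yaw": 0},
])

```text
clock: 21.42
eef_pos: [630.0, 237.8, 20.7]
tcp_rot: [-3.137, 0.009, 0.922]
contact_force: [-11.9, -7.2, 5.4]
opening: 0.001
grasp_force: 6.7
```

```bash
python3 -c "
from h import *
st()"
```

```text
tcp [-105.7  -86.7] 20.7 F [-13.    5.1] 5.4 21.425
```

Emit:
carry_out([
  {"dp": [-12, -1, 0], "yaw": 0},
  {"dp": [-37, -3, 0], "yaw": 0},
  {"dp": [-39, -48, 0], "yaw": 0},
  {"dp": [-39, -98, 0], "yaw": 0},
  {"dp": [-39, -148, 0], "yaw": 0},
  {"dp": [-37, -173, 0], "yaw": 0},
  {"dp": [-32, -174, 0], "yaw": 0},
  {"dp": [-28, -174, 0], "yaw": 0},
  {"dp": [-25, -174, 0], "yaw": 0},
  {"dp": [-23, -174, 0], "yaw": 0},
  {"dp": [-21, -174, 0], "yaw": 0},
  {"dp": [-19, -174, 0], "yaw": 0},
])

```text
clock: 22.92
eef_pos: [484.7, 330.2, 22.0]
tcp_rot: [-3.142, 0.0, 0.921]
contact_force: [-0.6, -0.0, -0.2]
opening: 0.0
grasp_force: 0.0
```

```bash
python3 -c "
from h import *
st()"
```

```text
tcp [-120.1   84.9] 22.0 F [-0.4  0.5] -0.2 22.925
```

Emit:
carry_out([
  {"dp": [2, 0, 1], "yaw": 0},
  {"dp": [4, 0, 1], "yaw": 0},
  {"dp": [6, -0.5, 0.5], "yaw": 0},
  {"dp": [8, -1, 0], "yaw": 0},
  {"dp": [10, -1.5, -0.5], "yaw": 0},
  {"dp": [12, -2, -1], "yaw": 0},
  {"dp": [14, -2.5, -1.5], "yaw": 0},
])

```text
clock: 23.8
eef_pos: [486.8, 339.9, 21.3]
tcp_rot: [-3.139, 0.01, 0.922]
contact_force: [-7.8, -7.1, -5.7]
opening: 0.003
grasp_force: 4.7
```

```bash
python3 -c "
from h import *
st()"
```

```text
tcp [-111.1   89.1] 21.3 F [-10.4   1.9] -5.7 23.8
```

Emit:
carry_out([
  {"dp": [2, -0.9, 0.3], "yaw": 0},
  {"dp": [4, -1.8, 0.3], "yaw": 0},
  {"dp": [6, -2.7, 0.3], "yaw": 0},
  {"dp": [8, -3.4, 0.3], "yaw": 0},
  {"dp": [10, -4, 0.3], "yaw": 0},
  {"dp": [12, -4.6, 0.3], "yaw": 0},
])

```text
clock: 24.55
eef_pos: [490.0, 351.5, 21.3]
tcp_rot: [-3.139, 0.011, 0.922]
contact_force: [-9.6, -11.8, 0.5]
opening: 0.003
grasp_force: 7.1
```

```bash
python3 -c "
from h import *
st()"
```

```text
tcp [-99.9  93.6] 21.3 F [-15.2   0.5] 0.5 24.55
```

Emit:
carry_out([
  {"dp": [1.5, -0.6, 0], "yaw": 0},
  {"dp": [3, -1.2, 0], "yaw": 0},
  {"dp": [4.5, -1.8, 0], "yaw": 0},
])

```text
clock: 24.92
eef_pos: [490.0, 352.5, 21.2]
tcp_rot: [-3.14, 0.018, 0.923]
contact_force: [-10.7, -31.9, 14.0]
opening: 0.001
grasp_force: 15.4
```

```bash
python3 -c "
from h import *
st()"
```

```text
tcp [-99.1  94.2] 21.2 F [-31.9 -10.8] 14.0 24.925
```

It met the left buffer and the force shot up, so I'm easing off at once and going to the right pad.

Emit:
carry_out([
  {"dp": [-8, 1, 0], "yaw": 0},
  {"dp": [-20, 3, 0], "yaw": 0},
  {"dp": [-44, 3, 0], "yaw": 0},
  {"dp": [-46, 48, 0], "yaw": 0},
  {"dp": [-46, 98, 0], "yaw": 0},
  {"dp": [-46, 146, 0], "yaw": 0},
  {"dp": [-46, 172, 0], "yaw": 0},
  {"dp": [-40, 173, 0], "yaw": 0},
  {"dp": [-36, 173, 0.5], "yaw": 0},
  {"dp": [-33, 173, 1], "yaw": 0},
  {"dp": [-30, 173, 1], "yaw": 0},
])

```text
clock: 26.3
eef_pos: [614.9, 232.5, 22.2]
tcp_rot: [-3.141, 0.0, 0.923]
contact_force: [-0.5, -0.5, 0.2]
opening: 0.003
grasp_force: 0.0
```

```bash
python3 - <<'E'
from h import *
st();b=r.grab_frame("wrist")[:,:,::-1]
a=r.grab_frame("scene")[:,:,::-1][150:300,230:390]
cv2.imwrite("pics/c6.png",np.hstack([cv2.resize(b,(400,300)),cv2.resize(a,(400,375),interpolation=cv2.INTER_CUBIC)[:300]]))
E
```

```text
tcp [-119.1  -77.8] 22.2 F [-0.7  0.1] 0.2 26.3
```

View pics/c6.png

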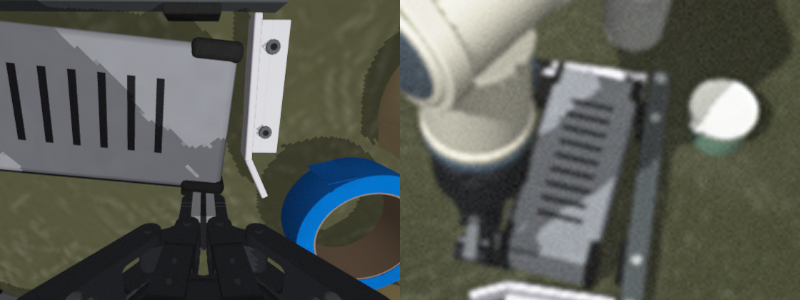

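The wrist view shows the right far guard near (215,40), still short of the right buffer at (192,18), and both rails clear.

```bash
python3 - <<'E'
from h import *
b=cv2.imread("pics/c6.png")
print('FRtop far',f("wrist",(272,53),52),f("wrist",(334,56),52),'buf',f("wrist",(230,26),25),f("wrist",(305,28),25),'nearedge',f("wrist",(0,242),56),f("wrist",(250,254),56))
E
```

```text
FRtop far [-19.6 -74. ] [-20.5 -95.9] buf [ -5.7 -55.6] [ -6.4 -87. ] nearedge [-90.5  38.1] [-95.8 -64.2]
```

Emit:
carry_out([
  {"dp": [2, 0, 0.5], "yaw": 0},
  {"dp": [4, 0, 0.5], "yaw": 0},
  {"dp": [6, 0, 0.5], "yaw": 0},
  {"dp": [8, 0.3, 0], "yaw": 0},
  {"dp": [10, 0.8, -0.3], "yaw": 0},
  {"dp": [12, 1.5, -0.5], "yaw": 0},
  {"dp": [14, 2.2, -0.5], "yaw": 0},
])

```text
clock: 27.28
eef_pos: [622.7, 237.7, 21.8]
tcp_rot: [-3.139, 0.009, 0.922]
contact_force: [-8.5, -15.1, 5.6]
opening: -0.003
grasp_force: 8.2
```

Emit:
carry_out([
  {"dp": [1.5, 0.7, -0.5], "yaw": 0},
  {"dp": [3, 1.4, -0.8], "yaw": 0},
  {"dp": [4.5, 2.1, -1], "yaw": 0},
  {"dp": [6, 2.8, -1], "yaw": 0},
])

```text
clock: 27.78
eef_pos: [628.5, 241.4, 21.9]
tcp_rot: [-3.139, 0.008, 0.922]
contact_force: [-5.4, -9.7, -2.3]
opening: 0.001
grasp_force: 5.8
```

```bash
python3 -c "
from h import *
st()"
```

```text
tcp [-103.7  -83.3] 21.9 F [-11.   -1.6] -2.3 27.775
```

Emit:
carry_out([
  {"dp": [1.5, 0.8, 0], "yaw": 0},
  {"dp": [3, 1.6, 0], "yaw": 0},
  {"dp": [4.5, 2.4, 0], "yaw": 0},
  {"dp": [6, 3.2, 0], "yaw": 0},
])

```text
clock: 28.28
eef_pos: [632.7, 243.9, 21.8]
tcp_rot: [-3.137, 0.011, 0.922]
contact_force: [-15.1, -13.3, 6.3]
opening: -0.0
grasp_force: 9.8
```

```bash
python3 -c "
from h import *
st()"
```

```text
tcp [-99.2 -85.1] 21.8 F [-19.7   4. ] 6.3 28.275
```

Emit:
carry_out([
  {"dp": [0.3, 0, -0.8], "yaw": 0},
  {"dp": [0.8, 0.2, -0.8], "yaw": 0},
])

```text
clock: 28.52
eef_pos: [632.7, 243.9, 21.9]
tcp_rot: [-3.136, 0.013, 0.922]
contact_force: [-13.1, -13.9, 1.9]
opening: -0.002
grasp_force: 9.1
```

```bash
python3 -c "
from h import *
st()"
```

```text
tcp [-99.2 -85.1] 21.9 F [-19.   2.] 1.9 28.525
```

Emit:
carry_out([
  {"dp": [-8, 0, 0], "yaw": 0},
  {"dp": [-30, 0, 0], "yaw": 0},
  {"dp": [-34, -46, 0], "yaw": 0},
  {"dp": [-34, -96, 0], "yaw": 0},
  {"dp": [-34, -146, 0], "yaw": 0},
  {"dp": [-32, -173, 0], "yaw": 0},
  {"dp": [-27, -174, 0], "yaw": 0},
  {"dp": [-23, -174, 0], "yaw": 0},
  {"dp": [-20, -174, 0], "yaw": 0},
  {"dp": [-18, -174, 0], "yaw": 0},
])

```text
clock: 29.78
eef_pos: [489.8, 338.3, 24.5]
tcp_rot: [3.141, -0.0, 0.921]
contact_force: [0.1, 0.0, -0.2]
opening: -0.005
grasp_force: 0.0
```

```bash
python3 - <<'E'
from h import *
st();b=r.grab_frame("wrist")[:,:,::-1]
a=r.grab_frame("side")[:,:,::-1][175:270,230:370]
cv2.imwrite("pics/c7.png",np.hstack([cv2.resize(b,(400,300)),cv2.resize(a,(400,271),interpolation=cv2.INTER_CUBIC)[:271][list(range(271))+[270]*29]]))
E
```

```text
tcp [-110.6   85.8] 24.5 F [ 0.1 -0.1] -0.2 29.775
```

View pics/c7.png

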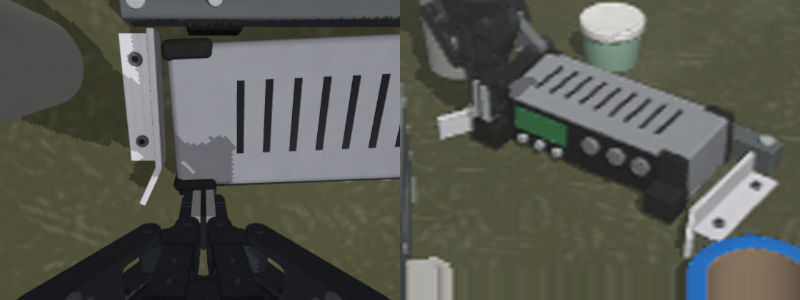

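```bash
python3 - <<'E'
from h import *
print('FL far',f("wrist",(240,54),50),f("wrist",(285,53),50),'buf',f("wrist",(275,47),25),f("wrist",(335,45),25),'side',f("wrist",(228,65),50),'rail',f("wrist",(225,100),22),'nearedge',f("wrist",(310,258),56),f("wrist",(558,250),56))
E
```

```text
FL far [-11.1 102. ] [-10.7  85.6] buf [-4.9 89.8] [-4.2 63.9] side [-14.7 106.6] rail [-26.5 113.2] nearedge [-90.4  74.9] [-86.7 -29.6]
```

Emit:
carry_out([
  {"dp": [1.5, -1, 1.5], "yaw": 0},
  {"dp": [3, -1, 2], "yaw": 0},
  {"dp": [4.5, -1, 2], "yaw": 0},
  {"dp": [6, -1, 2], "yaw": 0},
  {"dp": [7.5, -1, 2], "yaw": 0},
  {"dp": [9, -1, 1.5], "yaw": 0},
])

```text
clock: 30.62
eef_pos: [490.6, 343.1, 22.4]
tcp_rot: [-3.14, 0.009, 0.922]
contact_force: [-7.9, -14.5, 6.9]
opening: 0.002
grasp_force: 7.9
```

Emit:
carry_out([
  {"dp": [1, -0.5, -0.5], "yaw": 0},
  {"dp": [2, -1, -1], "yaw": 0},
  {"dp": [3, -1.5, -1], "yaw": 0},
  {"dp": [4, -2, -1], "yaw": 0},
])

```text
clock: 31.12
eef_pos: [491.5, 347.6, 22.5]
tcp_rot: [-3.14, 0.008, 0.922]
contact_force: [-3.2, -11.2, -1.2]
opening: 0.003
grasp_force: 5.5
```

```bash
python3 -c "
from h import *
st()"
```

```text
tcp [-102.1   90.1] 22.5 F [-10.9  -4.2] -1.2 31.125
```

Emit:
carry_out([
  {"dp": [1, -0.2, 0], "yaw": 0},
  {"dp": [2, -0.4, 0], "yaw": 0},
  {"dp": [3, -0.6, 0], "yaw": 0},
])

```text
clock: 31.5
eef_pos: [491.9, 349.8, 22.5]
tcp_rot: [-3.14, 0.01, 0.922]
contact_force: [-8.8, -12.2, 2.3]
opening: 0.003
grasp_force: 7.3
```

```bash
python3 -c "
from h import *
st()"
```

```text
tcp [-100.1   91.1] 22.5 F [-15.   -0.4] 2.3 31.5
```

Emit:
carry_out([
  {"dp": [0.7, -0.2, -0.2], "yaw": 0},
  {"dp": [0.7, -0.2, -0.2], "yaw": 0},
])

```text
clock: 31.75
eef_pos: [492.2, 350.7, 22.5]
tcp_rot: [-3.139, 0.01, 0.922]
contact_force: [-7.4, -10.7, 0.4]
opening: 0.003
grasp_force: 6.3
```

```bash
python3 -c "
from h import *
st()"
```

```text
tcp [-99.2  91.4] 22.5 F [-13.   -0.6] 0.4 31.75
```

Emit:
carry_out([
  {"dp": [0.8, -0.2, 0], "yaw": 0},
  {"dp": [1.2, -0.3, 0], "yaw": 0},
])

```text
clock: 32.0
eef_pos: [492.3, 351.4, 22.5]
tcp_rot: [-3.139, 0.011, 0.922]
contact_force: [-9.2, -13.2, 3.2]
opening: -0.001
grasp_force: 8.0
```

```bash
python3 -c "
from h import *
st()"
```

```text
tcp [-98.6  91.7] 22.5 F [-16.1  -0.7] 3.2 32.0
```

Emit:
carry_out([
  {"dp": [0.6, 0, -0.2], "yaw": 0},
  {"dp": [0.9, -0.1, -0.3], "yaw": 0},
])

```text
clock: 32.25
eef_pos: [492.3, 351.4, 22.6]
tcp_rot: [-3.139, 0.013, 0.922]
contact_force: [-8.3, -16.2, 1.8]
opening: -0.003
grasp_force: 8.9
```

```bash
python3 -c "
from h import *
st()"
```

```text
tcp [-98.6  91.7] 22.6 F [-17.9  -3.2] 1.8 32.25
```

Emit:
carry_out([
  {"dp": [-8, 0, 0], "yaw": 0},
  {"dp": [-26, 1, 0], "yaw": 0},
  {"dp": [-28, 46, 0], "yaw": 0},
  {"dp": [-28, 96, 0], "yaw": 0},
  {"dp": [-28, 146, 0], "yaw": 0},
  {"dp": [-28, 174, 0], "yaw": 0},
  {"dp": [-24, 176, 0.5], "yaw": 0},
  {"dp": [-21, 176, 1], "yaw": 0},
  {"dp": [-18, 176, 1], "yaw": 0},
  {"dp": [-16, 176, 1], "yaw": 0},
  {"dp": [-14, 176, 1], "yaw": 0},
])

```text
clock: 33.62
eef_pos: [628.4, 239.3, 23.6]
tcp_rot: [-3.142, 0.0, 0.923]
contact_force: [0.0, -0.4, 0.1]
opening: -0.002
grasp_force: 0.0
```

```bash
python3 -c "
from h import *
st()"
```

```text
tcp [-105.5  -84.5] 23.6 F [-0.3 -0.3] 0.1 33.625
```

Emit:
carry_out([
  {"dp": [1, 0, 1], "yaw": 0},
  {"dp": [2, 0, 1], "yaw": 0},
  {"dp": [3, 0, 1], "yaw": 0},
  {"dp": [4, 0, 0.8], "yaw": 0},
  {"dp": [5, 0.2, 0.6], "yaw": 0},
  {"dp": [6, 0.4, 0.4], "yaw": 0},
])

```text
clock: 34.38
eef_pos: [629.9, 240.4, 22.5]
tcp_rot: [-3.139, 0.007, 0.922]
contact_force: [-8.4, -13.0, 6.6]
opening: -0.002
grasp_force: 7.7
```

```bash
python3 -c "
from h import *
st()"
```

```text
tcp [-103.7  -85. ] 22.5 F [-15.4  -1.1] 6.6 34.375
```

Emit:
carry_out([
  {"dp": [1, 0.4, -0.6], "yaw": 0},
  {"dp": [2, 0.8, -1], "yaw": 0},
  {"dp": [3, 1.2, -1], "yaw": 0},
  {"dp": [4, 1.6, -1], "yaw": 0},
])

```text
clock: 34.88
eef_pos: [633.2, 242.5, 22.6]
tcp_rot: [-3.139, 0.008, 0.922]
contact_force: [-6.3, -10.4, 1.0]
opening: 0.003
grasp_force: 6.1
```

```bash
python3 -c "
from h import *
st()"
```

```text
tcp [-100.1  -86.4] 22.6 F [-12.1  -1.3] 1.0 34.875
```

Emit:
carry_out([
  {"dp": [1, 0.4, 0], "yaw": 0},
  {"dp": [1.8, 0.7, 0], "yaw": 0},
  {"dp": [2.5, 1, 0], "yaw": 0},
])

```text
clock: 35.25
eef_pos: [634.1, 243.1, 22.6]
tcp_rot: [-3.137, 0.011, 0.922]
contact_force: [-12.6, -14.7, 6.5]
opening: 0.004
grasp_force: 9.7
```

```bash
python3 -c "
from h import *
st()"
```

```text
tcp [-99.  -86.7] 22.6 F [-19.3   1.1] 6.5 35.25
```

Emit:
carry_out([
  {"dp": [-8, 0, 0], "yaw": 0},
  {"dp": [-24, 0, 0], "yaw": 0},
  {"dp": [-24, -46, 0], "yaw": 0},
  {"dp": [-24, -96, 0], "yaw": 0},
  {"dp": [-24, -146, 0], "yaw": 0},
  {"dp": [-24, -175, 0], "yaw": 0},
  {"dp": [-20, -178, 1], "yaw": 0},
  {"dp": [-17, -178, 1.5], "yaw": 0},
  {"dp": [-14, -178, 1.5], "yaw": 0},
  {"dp": [-12, -178, 1.5], "yaw": 0},
  {"dp": [-10, -178, 1.5], "yaw": 0},
  {"dp": [-8, -178, 1.5], "yaw": 0},
])

```text
clock: 36.75
eef_pos: [492.3, 347.8, 22.6]
tcp_rot: [-3.142, 0.0, 0.921]
contact_force: [-0.0, -0.6, 0.6]
opening: 0.001
grasp_force: 0.0
```

```bash
python3 -c "
from h import *
st()"
```

```text
tcp [-101.4   89.6] 22.6 F [-0.5 -0.4] 0.6 36.75
```

Emit:
carry_out([
  {"dp": [1, 0, 0], "yaw": 0},
  {"dp": [2, 0, -0.4], "yaw": 0},
  {"dp": [3, 0, -0.8], "yaw": 0},
  {"dp": [4, -0.2, -1.2], "yaw": 0},
  {"dp": [5, -0.4, -1.6], "yaw": 0},
])

```text
clock: 37.38
eef_pos: [492.5, 349.5, 22.9]
tcp_rot: [-3.141, 0.007, 0.922]
contact_force: [-2.5, -8.7, -4.8]
opening: 0.003
grasp_force: 4.3
```

```bash
python3 -c "
from h import *
st()"
```

```text
tcp [-100.    90.4] 22.9 F [-8.5 -3.3] -4.8 37.375
```

Emit:
carry_out([
  {"dp": [1, -0.4, 0.3], "yaw": 0},
  {"dp": [2, -0.8, 0.3], "yaw": 0},
  {"dp": [3, -1, 0.3], "yaw": 0},
])

```text
clock: 37.75
eef_pos: [492.7, 351.3, 22.8]
tcp_rot: [-3.141, 0.009, 0.922]
contact_force: [-5.0, -17.6, 6.1]
opening: -0.0
grasp_force: 8.7
```

```bash
python3 -c "
from h import *
st()"
```

```text
tcp [-98.5  91.3] 22.8 F [-17.1  -6.7] 6.1 37.75
```

Both sides now stall at the same place, left at -98.5 and right at -99. I'll release and check from above.

Emit:
carry_out([
  {"dp": [-8, 0, 0], "yaw": 0},
  {"dp": [-25, 0, 0], "yaw": 0},
  {"dp": [-35, 10, -30], "yaw": 0},
  {"dp": [-35, 40, -70], "yaw": 0},
  {"dp": [-20, 75, -110], "yaw": 0},
  {"dp": [0, 91, -150], "yaw": 0},
  {"dp": [10, 91, -170], "yaw": 0},
  {"dp": [10, 91, -170], "yaw": 0},
  {"dp": [10, 91, -170], "yaw": 0},
])

```text
clock: 38.88
eef_pos: [572.9, 307.5, 192.7]
tcp_rot: [-3.141, 0.002, 0.922]
contact_force: [-0.4, -0.3, -0.2]
opening: 0.004
grasp_force: 0.0
```

```bash
python3 - <<'E'
from h import *
st();b=r.grab_frame("wrist")[:,:,::-1]
cv2.imwrite("pics/w8.png",cv2.resize(b,(800,600)))
E
```

```text
tcp [-84.8   0.9] 192.7 F [-0.5  0.1] -0.2 38.875
```

View pics/w8.png

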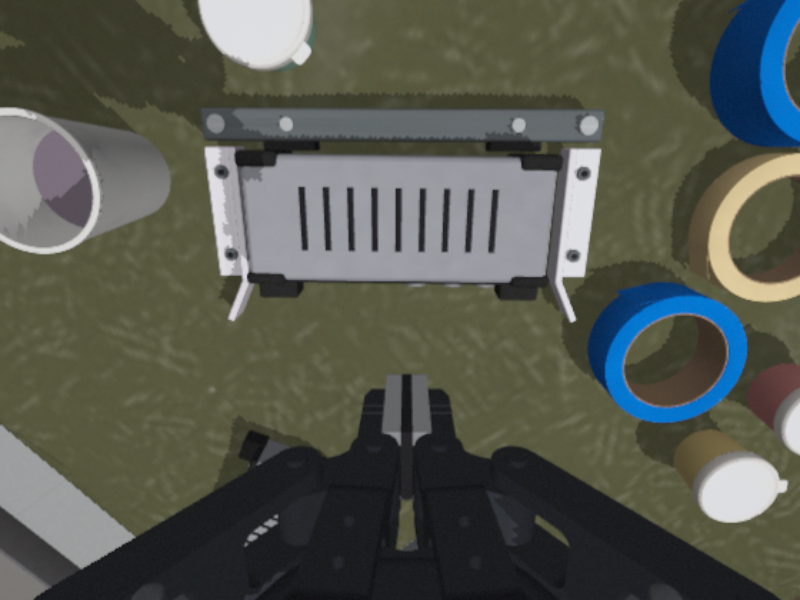

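```bash
python3 - <<'E'
from h import *
q=lambda u,v,z:f("wrist",(u*.7,v*.7),z)
print('guards',q(257,152,54),q(540,156,54),q(257,152,48),q(540,156,48),'buf',q(292,150,25),q(512,150,25),'bar near top',q(220,140,26),q(580,140,26),'near edge',q(300,281,56),q(480,283,56), 'padface bottom', q(280,297,6),q(517,299,6))
E
```

```text
guards [-4.5 91. ] [ -6.6 -80.3] [-4.5 92.8] [ -6.7 -81.9] buf [-3.4 76.5] [ -3.3 -69.3] bar near top [  2.8 123.1] [   3.  -113.3] near edge [-84.8  70.4] [-86.  -47.7] padface bottom [-111.8   98.8] [-113.2  -85.5]
```

Left gap is about 1 mm and right about 3 mm, so I'll give the right pad one more gentle nudge for margin.

Emit:
carry_out([
  {"dp": [-25, 40, 20], "yaw": 0},
  {"dp": [-40, 80, 50], "yaw": 0},
  {"dp": [-40, 87, 95], "yaw": 0},
  {"dp": [-40, 87, 135], "yaw": 0},
  {"dp": [-40, 87, 160], "yaw": 0},
  {"dp": [-38, 87, 170], "yaw": 0},
  {"dp": [-32, 87, 170], "yaw": 0},
  {"dp": [-27, 87, 170], "yaw": 0},
  {"dp": [-23, 87, 170], "yaw": 0},
  {"dp": [-21, 87, 170], "yaw": 0},
  {"dp": [-19, 87, 170], "yaw": 0},
  {"dp": [-18, 87, 170], "yaw": 0},
])

```text
clock: 40.42
eef_pos: [632.7, 241.3, 24.1]
tcp_rot: [3.142, -0.0, 0.922]
contact_force: [0.9, -0.3, -0.1]
opening: -0.001
grasp_force: 0.0
```

Emit:
carry_out([
  {"dp": [1, 0, 0], "yaw": 0},
  {"dp": [2, 0, 0], "yaw": 0},
  {"dp": [3, 0, 0], "yaw": 0},
  {"dp": [4, 0, -0.4], "yaw": 0},
  {"dp": [5, 0.2, -0.8], "yaw": 0},
])

```text
clock: 41.05
eef_pos: [633.3, 242.1, 24.0]
tcp_rot: [-3.14, 0.007, 0.922]
contact_force: [-7.2, -14.4, 4.3]
opening: -0.002
grasp_force: 7.7
```

```bash
python3 -c "
from h import *
st()"
```

```text
tcp [-100.3  -86.6] 24.0 F [-15.9  -3. ] 4.3 41.05
```

Emit:
carry_out([
  {"dp": [0.7, 0.3, -0.4], "yaw": 0},
  {"dp": [1.4, 0.6, -0.5], "yaw": 0},
  {"dp": [2, 0.8, -0.5], "yaw": 0},
])

```text
clock: 41.42
eef_pos: [634.5, 242.9, 24.0]
tcp_rot: [-3.139, 0.008, 0.922]
contact_force: [-8.1, -13.8, 4.7]
opening: -0.0
grasp_force: 8.1
```

```bash
python3 -c "
from h import *
st()"
```

```text
tcp [-98.9 -87.1] 24.0 F [-15.9  -1.9] 4.7 41.425
```

Emit:
carry_out([
  {"dp": [0.6, 0.2, -0.4], "yaw": 0},
  {"dp": [1, 0.3, -0.5], "yaw": 0},
])

```text
clock: 41.68
eef_pos: [634.4, 242.9, 24.0]
tcp_rot: [-3.138, 0.01, 0.922]
contact_force: [-10.0, -16.3, 3.8]
opening: 0.004
grasp_force: 9.1
```

```bash
python3 -c "
from h import *
st()"
```

```text
tcp [-99.  -87.1] 24.0 F [-19.1  -1.9] 3.8 41.675
```

Stalled at home with 19 N. Now I'll release and check from the same vantage point.

Emit:
carry_out([
  {"dp": [-8, 0, 0], "yaw": 0},
  {"dp": [-25, 0, 0], "yaw": 0},
  {"dp": [-35, -10, -30], "yaw": 0},
  {"dp": [-35, -40, -70], "yaw": 0},
  {"dp": [-20, -75, -110], "yaw": 0},
  {"dp": [0, -87, -150], "yaw": 0},
  {"dp": [8, -87, -169], "yaw": 0},
  {"dp": [8, -87, -169], "yaw": 0},
  {"dp": [8, -87, -169], "yaw": 0},
])

```text
clock: 42.8
eef_pos: [573.2, 304.8, 193.6]
tcp_rot: [-3.141, 0.001, 0.921]
contact_force: [0.1, 0.3, 0.0]
opening: 0.0
grasp_force: 0.0
```

```bash
python3 - <<'E'
from h import *
st();b=r.grab_frame("wrist")[:,:,::-1]
b=b[95:215,150:420]
cv2.imwrite("pics/w9.png",cv2.resize(b,None,fx=2.9,fy=2.9,interpolation=cv2.INTER_CUBIC))
E
```

```text
tcp [-86.7  -0.9] 193.6 F [0.3 0.1] 0.0 42.8
```

View pics/w9.png

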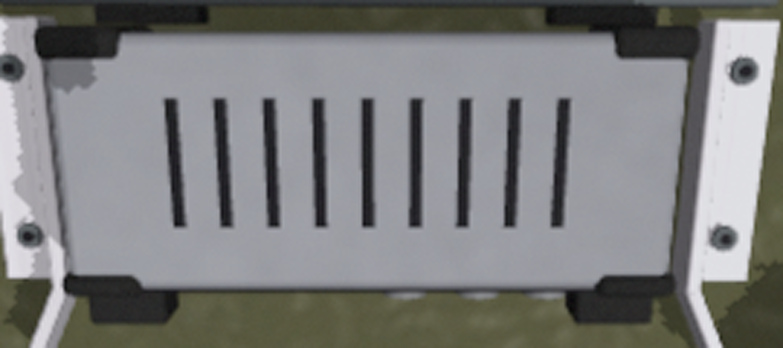

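The box is square: both far guards sit at row ~25, just under the buffers at ~22, and both pads are at row ~322. The gripper is clear, so I'm handing in.

```bash
python3 -c "
from rig import r
print(r.sign_off())"
```

```text
the job is handed in; nothing more can be done
None
```

The power supply is walked into the bay, square and against both buffers to within about 1–2 mm by camera, with the arm clear and the job handed in, but one push read about 36 N at the wrist for a moment when the left far corner met its buffer, so it may have broken the 32 N limit (no verdict came back).

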